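# Line up the restorer's jars with their own kind

### The job

Tidy the glass jars with metal lids: put the loose wide jar and the two loose slim jars up on the low shelf, each in the bay where a jar of its own shape already stands, so that each bay holds one straight, neat row along the middle of the shelf's depth, with the jars side by side and less than a finger's width (about 1 cm) between neighbours. Keep the jars upright, set them down gently rather than dropping them, and leave the two jars already on the shelf, and the bottle, cup and tape roll among the loose jars, where they are.

Things in the scene. Friction and masses are not known exactly. Their poses are not given: they have to be found in the camera images.
- shelf: Fixed low shelf of pale wood, 470 mm long (y), 150 deep (x). Origin: centre of its footprint on the table; x away from its open front, z up. Board top at z = 70 mm. End cheeks (12 thick) rise 30 above the board, a divider (10 thick, at y = 0) 25, a back lip (x = 67 to 75) 18. Two bays, each 218 long, centred at y = +/-114, each with one jar at the start. Rows run along the middle line x = 0.
- wide_a: Squat wide jar: clear glass, white filling, bare aluminium lid, plain cylinder 62 mm in diameter, 62 mm tall (the lid is the top 14 mm and as wide as the glass). Origin at the centre of its underside, z up along the jar. It already stands on the shelf, in one or the other bay (differs from run to run), on the middle line of the shelf's depth.
- slim_a: Slim tall jar: clear glass, white filling, bare aluminium lid, plain cylinder 40 mm in diameter, 88 mm tall (the lid is the top 14 mm and as wide as the glass). Origin at the centre of its underside, z up along the jar. It already stands on the shelf, in one or the other bay (differs from run to run), on the middle line of the shelf's depth.
- wide_b: Squat wide jar: clear glass, white filling, bare aluminium lid, plain cylinder 62 mm in diameter, 62 mm tall (the lid is the top 14 mm and as wide as the glass). Origin at the centre of its underside, z up along the jar. At the start it stands loose on the work mat.
- slim_b: Slim tall jar: clear glass, white filling, bare aluminium lid, plain cylinder 40 mm in diameter, 88 mm tall (the lid is the top 14 mm and as wide as the glass). Origin at the centre of its underside, z up along the jar. At the start it stands loose on the work mat.
- slim_c: Slim tall jar: clear glass, white filling, bare aluminium lid, plain cylinder 40 mm in diameter, 88 mm tall (the lid is the top 14 mm and as wide as the glass). Origin at the centre of its underside, z up along the jar. At the start it stands loose on the work mat.
- dropper: Bystander: glass dropper bottle with a dark red rubber bulb, 54 mm in diameter at the foot, 94 mm tall, standing among the loose jars. Origin at the centre of its underside.
- cup: Bystander: small open glass cup, rim 62 mm in diameter, 45 mm tall, among the loose jars. Origin at the centre of its underside.
- tape: Bystander: roll of yellowish tape lying flat, 72 mm outer diameter, 18 mm tall, among the loose jars. Origin at the centre of its underside.

How it is judged:
By the outcome, as a careful person would: the job done as asked, in the order asked, and still so for the second after the job is handed in, with the robot touching nothing.
It also fails if it takes over 69 s, if anything falls off the work surface, if the arm or the gripper's body presses on something with over 40 N, if the wrist force passes 120 N, or if a joint passes its speed limit or range.

### The arm

A 7-joint arm with a two-finger parallel gripper is mounted at the origin on the work surface. World frame = base frame: x ahead of the robot, y to its left, z up, the work surface at z = 0. Lengths are in m, angles in rad, forces in N, time in s.
With the tool pointing down it reaches from about 0.4 to 0.85 m from the base axis. Payload 10.4 kg.
Tool frame: the origin (TCP) lies between the finger pads; the fingertips stand 19 mm ahead of it and the grasp point (between the pads) is the TCP (manip.tips_ahead is the distance from the TCP to the fingertips, in m); z points along the fingers, y is the line along which they close (so a half turn about z gives the same grasp; the last joint's range is limited). The gripper opens to 85 mm and grips with 20 to 120 N. Pads are 22 mm wide; open, the fingers measure 114 mm over their backs; the gripper's body (76 mm by 85 mm) begins 54 mm behind the grasp point. The pads swing forward as they close: fully open they stand 13 mm farther back than shut.
Start: joints at [1.097, 0.332, -0.065, 1.46, 0.022, 1.35, -0.088], TCP at [0.272, -0.563, 0.25] pointing down, gripper open.
Joint ranges: [-2.6, 2.6], [-0.5, 2.12], [-1.47, 1.34], [0.16, 2.42], [-1.27, 4.41], [0.06, 2.06], [-2.6, 2.6]. Speed limits (rad/s): [2.22, 2.22, 2.79, 2.79, 3.14, 3.14, 3.14].

### API

Orientations are given as a unit quaternion [x, y, z, w].
In Python, from workcell import manip, viewer gives the robot as it stands.
- The arm moves only by the tool arm_command, never from a script. Its argument "series" is text: rows parted by semicolons, each of 5 numbers parted by spaces: the closure, from 0 (fully open) to 1 (shut), then the shift along the tool's x, y, z normalised to -1 to 1, where 1 is 0.4 m, then the turn about the tool's z normalised to -1 to 1, where 1 is 180 degrees. In form: jaw tx ty tz spin; .... A call has exactly 10 rows; each row shifts and turns the commanded pose from where the row before left it, along the tool's axes as they then stand; what a row does not reach is not made up. A row lasts 1/8 s, in which the tool goes at most 62.5 mm and 10.7 degrees, less where a joint would pass 70% of its speed; a pose out of reach is approached as far as the arm can. A call with a number of a shift or a turn outside -1 to 1 is refused whole. A call with a gripper value outside its range is refused whole. The fingers move at their own pace and stop on an object; "newtons" is the grip in N (left out, the last holds). Time passes only in rows, so rows that do not move let the fingers close, or fill a call up. It gives the time, the measured TCP pose, the force, the opening and the grip force at its end, in the units of the state.
- manip.get_obs(): the state, without advancing time (a new reading comes with each control period).
- viewer.camera(name): name is "scene" or "top" or "wrist"; returns a dict with "pixels" (480x640x3 uint8, red, green, blue), "intrinsics" (3x3 intrinsics, pixels), "extrinsics" (4x4, takes a point from world to camera coordinates). Camera axes: x right, y up, looking along -z (the intrinsics and any distortion apply to the point x, -y, -z); pixel columns grow to the right and rows downward; lengths in m; the calibration is good to about 2 mm. The wrist camera is an equidistant fisheye: a pixel r from the principal point sees the ray r / f radians off the axis. A picture is of the moment at which its call begins. There is no depth.
- manip.hand_in(): hands the job in; it is judged then, once.
The state is a dict: "clock": time; "joint_pos": joint angles; "joint_velocities": joint speeds; "tau": joint torques, N m; "position": TCP position; "ee_rot": TCP orientation; "ft_force": force on the tool from outside, world axes, zero at the start; "torque": the same for the moment, N m; "grip_width": opening from 0.0 (shut) to 1.0 (fully open); "grasp_force": force on a finger pad.
Only numpy, scipy, OpenCV 4.12 (cv2) and the standard library are available. Lean on these libraries where they do the work, as an engineer would, in place of code of your own. Each camera call takes 0.05 s, during which the arm holds its last target. There are 200 camera calls.

## Working session

There is one attempt and no reset: what is moved stays moved. The work goes in short steps, Python scripts to look and compute and a tool call to move; the robot and the scene stay as the last step left them, time stands still between calls to the robot, and variables do not carry over. Pictures are saved under pics/ and viewed, at most 10 in all, crops included, and the job is handed in when it is done.

Besides the shell and the picture viewer there is one more tool, called after "Emit:" in YAML: its name, and indented under it one key for each argument. arm_command: Moves the arm, as the interface text tells. Scaled input: -1 to 1 covers 0.4 m each way for a shift and 180 degrees each way for a turn. Its arguments: {"type":"object","properties":{"series":{"type":"string"},"newtons":{"type":"number"}},"required":["series"]}

```bash
mkdir -p pics; cat > h.py <<'E'
import numpy as np,cv2
from workcell import manip,viewer
def snap(n,f):
    c=viewer.camera(n); np.savez('pics/'+f+'.npz',**{k:np.array(c[k]) for k in('pixels','intrinsics','extrinsics')})
    cv2.imwrite('pics/'+f+'.png',c['pixels'][...,::-1]); return c
def ray(f,u,v,z):
    c=np.load('pics/'+f+'.npz');K=c['intrinsics'];E=c['extrinsics']
    d=np.linalg.inv(K)@[u,v,1]; d=np.array([d[0],-d[1],-d[2]])
    R=E[:3,:3];o=-R.T@E[:3,3];w=R.T@d
    return o+w*(z-o[2])/w[2]
def proj(f,p):
    c=np.load('pics/'+f+'.npz');q=c['extrinsics']@[*p,1]
    a=c['intrinsics']@[q[0],-q[1],-q[2]];return a[:2]/a[2]
E
python3 - <<'E'
from h import *
for n in('top','scene'):
    c=snap(n,n+'1');print(c['intrinsics'],c['extrinsics'])
o=manip.get_obs();print({k:np.round(v,3) for k,v in o.items()})
E
```

```text
[[453.08299853   0.         327.40644038]
 [  0.         453.08299853 240.05064094]
 [  0.           0.           1.        ]] [[-0.01338685 -0.99982104  0.0133675  -0.05914403]
 [ 0.98791718 -0.01116074  0.15458036 -0.57787248]
 [-0.1544035   0.01527533  0.98788978 -0.87121737]
 [ 0.          0.          0.          1.        ]]
[[453.73905468   0.         323.30666141]
 [  0.         453.73905468 236.58600251]
 [  0.           0.           1.        ]] [[ 0.74682487  0.66492034 -0.01155671 -0.36131857]
 [-0.42783804  0.49369793  0.75711094  0.20298631]
 [ 0.50912399 -0.56048488  0.6531841  -1.26470242]
 [ 0.          0.          0.          1.        ]]
{'clock': np.float64(0.1), 'joint_pos': array([ 1.097,  0.333, -0.065,  1.461,  0.022,  1.35 , -0.088]), 'joint_velocities': array([ 0.001, -0.   , -0.   , -0.003, -0.   ,  0.001, -0.002]), 'tau': array([ 1.0000e-03, -6.2674e+01,  4.9000e-02, -3.9243e+01,  1.6000e-02,
        7.0000e-03, -0.0000e+00]), 'position': array([ 0.272, -0.562,  0.25 ]), 'ee_rot': array([ 0.975,  0.223, -0.   , -0.001]), 'ft_force': array([0.315, 0.252, 0.208]), 'torque': array([0.009, 0.049, 0.067]), 'grasp_force': np.float64(0.0), 'grip_width': np.float64(0.996)}
```

View pics/top1.png

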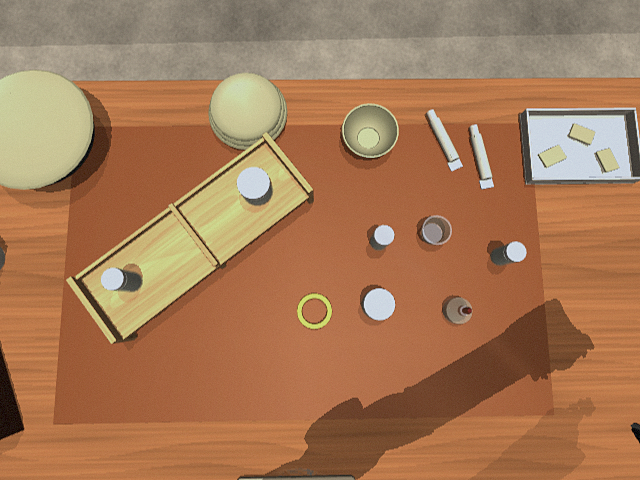

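View pics/scene1.png

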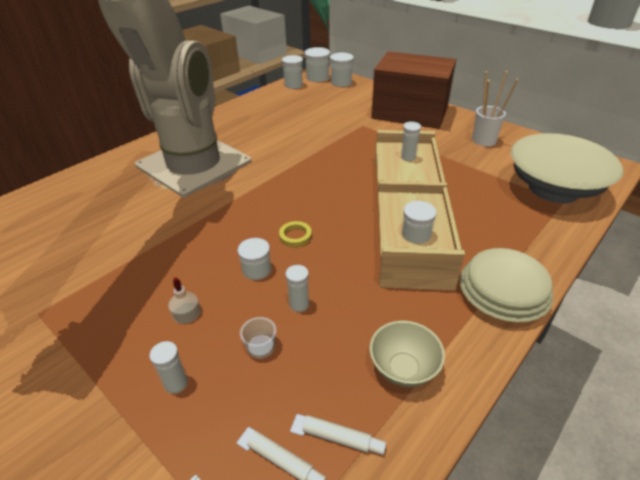

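The top view shows the shelf running from about (95,305) to (290,165). The slim jar is at (113,280) and the wide one at (254,185). Loose jars are at (383,237) slim, (515,252) slim and (379,304) wide. The cup (435,230), dropper (460,310) and tape (314,311) stand among them. I'll measure the lids and the shelf corners next.

```bash
python3 - <<'E'
from h import *
for f in('top1','scene1'):
    im=cv2.imread(f'pics/{f}.png');hsv=cv2.cvtColor(im,cv2.COLOR_BGR2HSV)
    m=((hsv[...,1]<45)&(hsv[...,2]>150)).astype(np.uint8)
    n,l,s,ce=cv2.connectedComponentsWithStats(m)
    for i in range(1,n):
        if 80<s[i,4]<2500 and (f[0]=='s' or s[i,1]>160):
            pts=np.argwhere(l==i)[:,::-1].astype(np.float32)
            print(f,s[i],ce[i].round(1),[ray(f,*ce[i],z)[:2].round(4) for z in(.062,.088,.132,.158)])
im=cv2.imread('pics/top1.png')[125:350,60:320]
cv2.imwrite('pics/c1.png',cv2.resize(im,None,fx=2.6,fy=2.6,interpolation=cv2.INTER_CUBIC))
E
```

```text
top1 [237 167  33  32 833] [252.8 182.4] [array([0.6941, 0.0832]), array([0.6865, 0.0793]), array([0.6737, 0.0726]), array([0.6662, 0.0686])]
top1 [374 225  20  20 318] [383.8 234.5] [array([ 0.5845, -0.1786]), array([ 0.5801, -0.1749]), array([ 0.5727, -0.1687]), array([ 0.5684, -0.165 ])]
top1 [506 241  21  21 320] [516.  251.2] [array([ 0.5479, -0.4409]), array([ 0.5446, -0.4295]), array([ 0.539 , -0.4103]), array([ 0.5357, -0.3989])]
top1 [101 268  23  23 405] [111.8 278.6] [array([0.5033, 0.3549]), array([0.5013, 0.343 ]), array([0.4979, 0.3228]), array([0.496 , 0.3109])]
top1 [364 288  31  32 790] [379.1 303.8] [array([ 0.4479, -0.1649]), array([ 0.4475, -0.1616]), array([ 0.4469, -0.156 ]), array([ 0.4466, -0.1527])]
scene1 [305  48  25   9 186] [316.9  52. ] [array([-0.2186,  0.7524]), array([-0.1663,  0.6958]), array([-0.0778,  0.5999]), array([-0.0255,  0.5432])]
scene1 [330  52  24  10 180] [341.2  56.4] [array([-0.1153,  0.7759]), array([-0.0674,  0.7182]), array([0.0136, 0.6206]), array([0.0614, 0.5629])]
scene1 [282  55  20   8 138] [291.7  58.6] [array([-0.243 ,  0.638
[... 595 characters left out ...]
, array([ 0.5781, -0.1769]), array([ 0.6101, -0.2066]), array([ 0.629 , -0.2242])]
scene1 [248 335  24  20 360] [260.  344.4] [array([ 0.6275, -0.3132]), array([ 0.6435, -0.3242]), array([ 0.6706, -0.3427]), array([ 0.6866, -0.3537])]
scene1 [150 342  27  22 468] [162.8 352.4] [array([ 0.5226, -0.4254]), array([ 0.5431, -0.4316]), array([ 0.5778, -0.442 ]), array([ 0.5983, -0.4481])]
scene1 [ 291  414   94   40 1454] [336.3 433.2] [array([ 0.8138, -0.343 ]), array([ 0.8218, -0.3527]), array([ 0.8354, -0.3691]), array([ 0.8434, -0.3788])]
scene1 [ 237  428   88   52 1456] [277.9 455.2] [array([ 0.7753, -0.4161]), array([ 0.785 , -0.4227]), array([ 0.8013, -0.4337]), array([ 0.811 , -0.4403])]
```

View pics/c1.png

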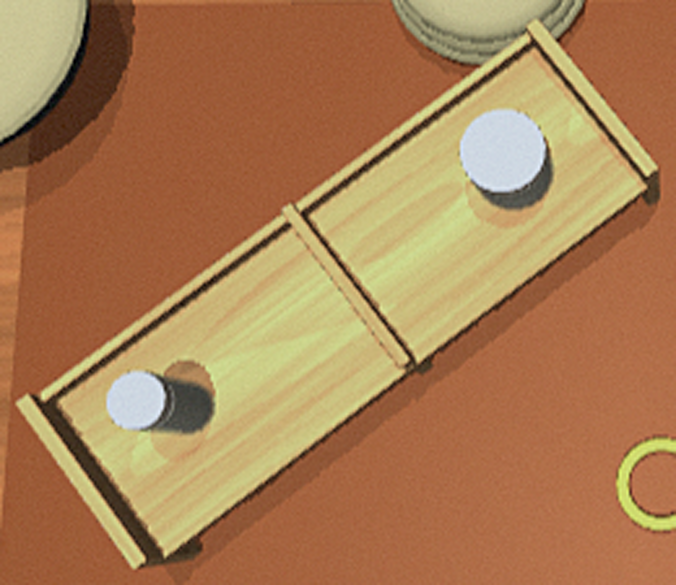

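```bash
cat >> h.py <<'E'
def yaw():
    from scipy.spatial.transform import Rotation as R
    m=R.from_quat(manip.get_obs()['ee_rot']).as_matrix();return np.degrees(np.arctan2(m[1,1],m[0,1]))
def go(tx,ty,tz,yw=None):
    o=manip.get_obs();from scipy.spatial.transform import Rotation as R
    m=R.from_quat(o['ee_rot']).as_matrix();d=m.T@(np.array([tx,ty,tz])-o['position'])
    print('pos',o['position'].round(4),'yaw',yaw().round(2),'t',o['clock'],'local units total',(d/.4).round(4),'spin',None if yw is None else round((yaw()-yw)/180,4))
E
python3 - <<'E'
from h import *
from scipy.optimize import least_squares
C=[((20,402),(.075,.235,.1)),((135,568),(-.075,.235,.1)),((540,22),(.075,-.235,.1)),((657,168),(-.075,-.235,.1)),((405,366),(-.075,.0,.095))]
def W(s,p):
    c,sn=np.cos(p[2]),np.sin(p[2]);return np.array([p[0]+c*s[0]-sn*s[1],p[1]+sn*s[0]+c*s[1],s[2]])
def r(p): return np.concatenate([proj('top1',W(s,p))-(60+u[0]/2.6,125+u[1]/2.6) for u,s in C])
s=least_squares(r,[.58,.19,.64]);p=s.x;print(p,r(p).round(2))
J=dict(wide_a=(.673,.0720),slim_a=(.495,.3105),wide_b=(.4475,-.166),slim_b=(.5795,-.176),slim_c=(.544,-.4305))
R=np.array([[np.cos(p[2]),-np.sin(p[2])],[np.sin(p[2]),np.cos(p[2])]])
for k,v in J.items(): print(k,R.T@(np.array(v)-p[:2]))
np.save('shelf.npy',p)
E
```

```text
[0.58291957 0.19027206 0.65509238] [-1.87  0.17 -0.49  1.03 -0.12 -1.54  1.8   0.47  0.78 -0.48]
wide_a [-0.00062215 -0.14866869]
slim_a [0.00352729 0.14890321]
wide_b [-0.32443911 -0.20001877]
slim_b [-0.22585653 -0.28836737]
slim_c [-0.40905741 -0.468556  ]
```

```bash
python3 -c "
from h import *
go(.4475,-.166,.25,37.5)"
```

```text
pos [ 0.2721 -0.5623  0.2496] yaw -64.17 t 0.1 local units total [ 8.262e-01 -7.007e-01 -2.000e-04] spin -0.5648
```

Emit:
arm_command:
  series: "0 .1033 -.0876 0 0;0 .1033 -.0876 0 0;0 .1033 -.0876 0 0;0 .1033 -.0876 0 0;0 .1033 -.0876 0 0;0 .1033 -.0876 0 0;0 .1033 -.0876 0 0;0 .1033 -.0876 0 0;0 0 0 0 -.0565;0 0 0 0 -.0565"
  newtons: 25

```text
clock: 1.35
position: [0.4478, -0.1655, 0.2501]
ee_rot: [0.918, 0.395, -0.0, -0.0]
ft_force: [-0.7, -0.7, -0.0]
grip_width: 1.0
grasp_force: 0.0
```

Emit:
arm_command:
  series: "0 0 0 0 -.0565;0 0 0 0 -.0565;0 0 0 0 -.0565;0 0 0 0 -.0565;0 0 0 0 -.0565;0 0 0 0 -.0565;0 0 0 0 -.0565;0 0 0 0 -.0565;0 0 0 0 0;0 0 0 0 0"

```text
clock: 2.6
position: [0.4476, -0.1662, 0.2502]
ee_rot: [0.444, 0.896, -0.0, -0.0]
ft_force: [-0.4, 1.2, 0.3]
grip_width: 1.005
grasp_force: 0.0
```

```bash
python3 -c "
from h import *
go(.4475,-.166,.04,37.5)
c=snap('wrist','w1');print(c['intrinsics'],c['extrinsics'].round(4).tolist())"
```

```text
pos [ 0.4476 -0.1662  0.2502] yaw 37.3 t 2.6 local units total [5.000e-04 1.000e-04 5.254e-01] spin -0.0011
[[371.64829954   0.         315.11278843]
 [  0.         371.64829954 239.12649436]
 [  0.           0.           1.        ]] [[0.7961, 0.6051, -0.0006, -0.2549], [-0.5805, 0.7635, -0.2832, 0.4237], [-0.1709, 0.2258, 0.9591, -0.2649], [0.0, 0.0, 0.0, 1.0]]
```

View pics/w1.png

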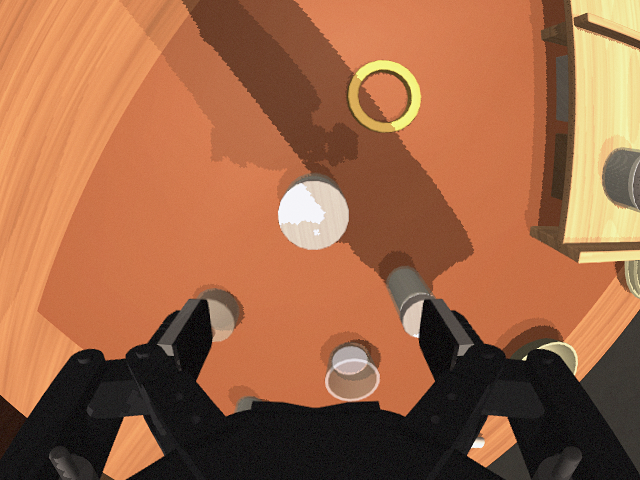

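The wrist view shows wide_b's lid at (313,215), between the fingers horizontally. I'll work out its position from that.

```bash
cat >> h.py <<'E'
def wray(f,u,v,z):
    c=np.load('pics/'+f+'.npz');K=c['intrinsics'];E=c['extrinsics']
    a=np.array([u-K[0,2],v-K[1,2]])/K[0,0];r=np.hypot(*a);s=np.sin(r)/max(r,1e-9)
    d=np.array([a[0]*s,-a[1]*s,-np.cos(r)]);R=E[:3,:3];o=-R.T@E[:3,3];w=R.T@d
    return o+w*(z-o[2])/w[2]
E
python3 -c "
from h import *
print(wray('w1',313.5,215,.062),wray('w1',416,318,.088))"
```

```text
[ 0.44498099 -0.16642291  0.062     ] [ 0.57077488 -0.18062629  0.088     ]
```

Emit:
arm_command:
  series: "0 0 0 .13 0;0 0 0 .13 0;0 0 0 .13 0;0 0 0 .08 0;0 0 0 .05 0;0 0 0 0 0;1 0 0 0 0;1 0 0 0 0;1 0 0 0 0;1 0 0 0 0"
  newtons: 35

```text
clock: 3.9
position: [0.4483, -0.1667, 0.0437]
ee_rot: [0.442, 0.897, -0.0, 0.001]
ft_force: [-2.9, 0.7, 6.5]
grip_width: 0.713
grasp_force: 37.4
```

Emit:
arm_command:
  series: "1 0 0 0 0;1 0 0 0 0;1 0 0 -.02 0;1 0 0 -.05 0;1 0 0 -.1 0;1 0 0 -.13 0;1 0 0 -.13 0;1 0 0 -.07 0;1 0 0 0 0;1 0 0 0 0"

```text
clock: 5.15
position: [0.4471, -0.166, 0.2413]
ee_rot: [0.442, 0.897, -0.0, -0.001]
ft_force: [0.1, -0.6, -3.2]
grip_width: 0.72
grasp_force: 39.2
```

```bash
python3 -c "
from h import *
go(.4475,-.166,.25,37.5);p=np.load('shelf.npy');print(p);o=manip.get_obs();print(o['grip_width'],o['grasp_force'])
for x,y in((.001,-.0815),(.001,-.03)):
    c,s=np.cos(p[2]),np.sin(p[2]);t=[p[0]+c*x-s*y,p[1]+s*x+c*y];print(t);go(*t,.25,37.5)
"
```

```text
pos [ 0.4471 -0.166   0.2413] yaw 37.53 t 5.15 local units total [-0.0005  0.0008 -0.0217] spin 0.0002
[0.58291957 0.19027206 0.65509238]
0.7204949882917019 39.21236756008682
[np.float64(0.6333650070743657), np.float64(0.1262524748019378)]
pos [ 0.4471 -0.166   0.2413] yaw 37.53 t 5.15 local units total [ 0.2958  0.8143 -0.022 ] spin 0.0002
[np.float64(0.6019895330398486), np.float64(0.16709154468739604)]
pos [ 0.4471 -0.166   0.2413] yaw 37.53 t 5.15 local units total [ 0.4246  0.8143 -0.0219] spin 0.0002
```

Emit:
arm_command:
  series: "1 .0185 .051 0 0;1 .037 .1018 0 0;1 .037 .1018 0 0;1 .037 .1018 0 0;1 .037 .1018 0 0;1 .037 .1018 0 0;1 .037 .1018 0 0;1 .037 .1018 0 0;1 .0183 .051 0 0;1 0 0 0 0"

```text
clock: 6.4
position: [0.6334, 0.1282, 0.2398]
ee_rot: [0.441, 0.898, -0.0, -0.002]
ft_force: [-0.1, -0.8, -2.2]
grip_width: 0.715
grasp_force: 39.4
```

```bash
python3 -c "
from h import *
c=snap('wrist','w2');go(.6334,.1263,.25,37.5)"
```

```text
pos [0.6334 0.1266 0.2402] yaw 37.61 t 6.45 local units total [-0.0005 -0.0004 -0.0244] spin 0.0006
```

View pics/w2.png

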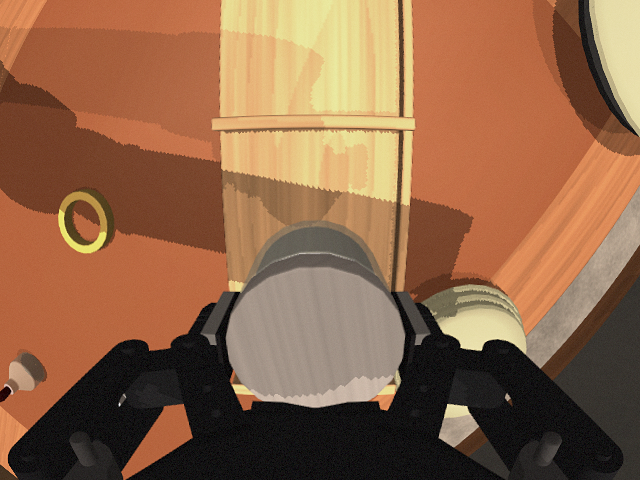

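The wrist view shows the shelf's front edge near (223,160), the outer edge of the back lip near (413,160) and the divider at (313,124). The held jar's lid is centred near (316,335). I'll check these in the shelf frame.

```bash
python3 -c "
from h import *
p=np.load('shelf.npy');R=np.array([[np.cos(p[2]),-np.sin(p[2])],[np.sin(p[2]),np.cos(p[2])]])
for u,v,z in((220,60,.07),(222,180,.07),(228,260,.07),(413,30,.088),(412,180,.088),(213,124,.095),(313,124,.095),(316.5,335,.258)):
    w=wray('w2',u,v,z);print(u,v,w.round(4),(R.T@(w[:2]-p[:2])).round(4))
"
```

```text
220 60 [0.4911 0.1872 0.07  ] [-0.0747  0.0535]
222 180 [0.551  0.1095 0.07  ] [-0.0745 -0.0446]
228 260 [0.5936 0.0559 0.07  ] [-0.0734 -0.113 ]
413 30 [0.5963 0.2942 0.088 ] [0.074  0.0742]
412 180 [0.6677 0.2025 0.088 ] [ 0.0747 -0.0419]
213 124 [0.5243 0.1457 0.095 ] [-0.0737  0.0004]
313 124 [0.5834 0.1887 0.095 ] [-0.0006 -0.0016]
316.5 335 [0.6284 0.1343 0.258 ] [ 0.0019 -0.0721]
```

Emit:
arm_command:
  series: "1 -.0025 0 .02 0;1 0 0 .06 0;1 0 0 .08 0;1 0 0 .06 0;1 0 0 .04 0;1 0 0 .02 0;1 0 0 .015 0;1 0 0 .01 0;1 0 0 0 0;1 0 0 0 0"

```text
clock: 7.7
position: [0.6349, 0.1254, 0.1208]
ee_rot: [0.442, 0.897, 0.0, 0.0]
ft_force: [-0.5, -0.3, -3.6]
grip_width: 0.711
grasp_force: 39.4
```

```bash
python3 -c "
from h import *
go(.6334,.1263,.1125,37.5);print(manip.get_obs()['ft_force'])
snap('scene','s2');im=cv2.imread('pics/s2.png')[100:300,340:490];cv2.imwrite('pics/s2c.png',cv2.resize(im,None,fx=3,fy=3,interpolation=cv2.INTER_CUBIC))"
```

```text
pos [0.6349 0.1254 0.1208] yaw 37.53 t 7.7 local units total [ 0.0041 -0.0017  0.0207] spin 0.0002
[-0.45479201 -0.2603289  -3.62198535]
```

View pics/s2c.png

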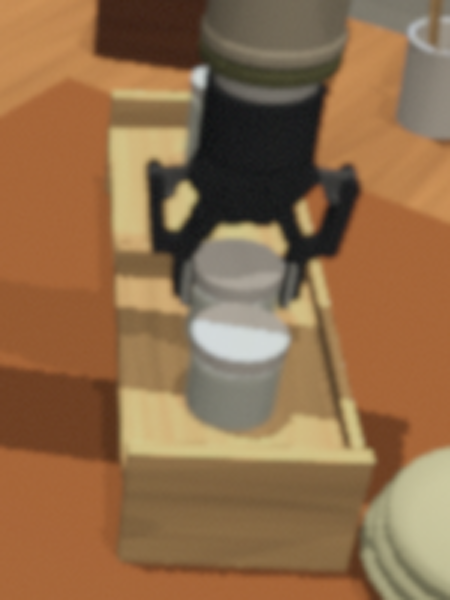

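The scene crop shows the held jar directly behind wide_a, with lids near crop (239,264) and (240,335). The base is still a few mm above the board. I'll lower it in small steps.

Emit:
arm_command:
  series: "1 0 0 .005 0;1 0 0 .004 0;1 0 0 .003 0;1 0 0 .003 0;1 0 0 .002 0;1 0 0 .002 0;1 0 0 0 0;1 0 0 0 0;1 0 0 0 0;1 0 0 0 0"

```text
clock: 9.0
position: [0.6347, 0.1254, 0.1138]
ee_rot: [0.442, 0.897, -0.0, 0.0]
ft_force: [-5.3, -1.2, 7.4]
grip_width: 0.715
grasp_force: 40.2
```

```bash
python3 -c "
from h import *
go(.6334,.1263,.1125,37.5);print(ray('s2',340+239/3,100+264/3,.14),ray('s2',340+240/3,100+333/3,.132))"
```

```text
pos [0.6347 0.1254 0.1138] yaw 37.53 t 9.0 local units total [ 0.0038 -0.0011  0.0033] spin 0.0002
[0.63621015 0.12488519 0.14      ] [0.67330822 0.06982486 0.132     ]
```

Emit:
arm_command:
  series: ".2 0 0 0 0;.1 0 0 0 0;0 0 0 0 0;0 0 0 -.01 0;0 0 0 -.06 0;0 0 0 -.12 0;0 0 0 -.12 0;0 0 0 -.03 0;0 0 0 0 0;0 0 0 0 0"

```text
clock: 10.25
position: [0.6341, 0.125, 0.2469]
ee_rot: [0.442, 0.897, -0.001, -0.001]
ft_force: [0.1, 0.2, -0.9]
grip_width: 0.999
grasp_force: 0.0
```

```bash
python3 -c "
from h import *
go(.575,-.177,.25,37.5)
snap('scene','s3');print([ray('s3',*q,.132) for q in ()])
im=cv2.imread('pics/s3.png');m=cv2.inRange(cv2.cvtColor(im,cv2.COLOR_BGR2HSV),(0,0,150),(180,45,255))
n,l,s,ce=cv2.connectedComponentsWithStats(m)
for i in range(1,n):
    if 350<ce[i][0]<470 and 100<ce[i][1]<300 and s[i,4]>80: print(s[i],ce[i],ray('s3',*ce[i],.132))"
```

```text
pos [0.6341 0.125  0.2469] yaw 37.53 t 10.25 local units total [-0.5087 -0.5771 -0.0069] spin 0.0002
[]
[405 122  16   9 117] [412.2991453  126.04273504] [0.46903919 0.35469954 0.132     ]
[404 184  33  37 850] [419.46117647 203.11294118] [0.6586781  0.09081882 0.132     ]
```

Emit:
arm_command:
  series: "0 -.0366 -.0405 0 0;0 -.0733 -.0811 0 0;0 -.0733 -.0811 0 0;0 -.0733 -.0811 0 0;0 -.0733 -.0811 0 0;0 -.0733 -.0811 0 0;0 -.0733 -.0811 0 0;0 -.0366 -.0405 0 0;0 0 0 0 0;0 0 0 0 0"

```text
clock: 11.55
position: [0.5794, -0.1752, 0.2485]
ee_rot: [0.442, 0.897, 0.0, -0.0]
ft_force: [-0.0, 1.1, -0.5]
grip_width: 1.002
grasp_force: 0.0
```

```bash
python3 -c "
from h import *
go(.579,-.176,.06,37.5)
snap('wrist','w3')"
```

```text
pos [ 0.5794 -0.1752  0.2485] yaw 37.55 t 11.55 local units total [-0.0013 -0.002   0.4712] spin 0.0003
```

View pics/w3.png

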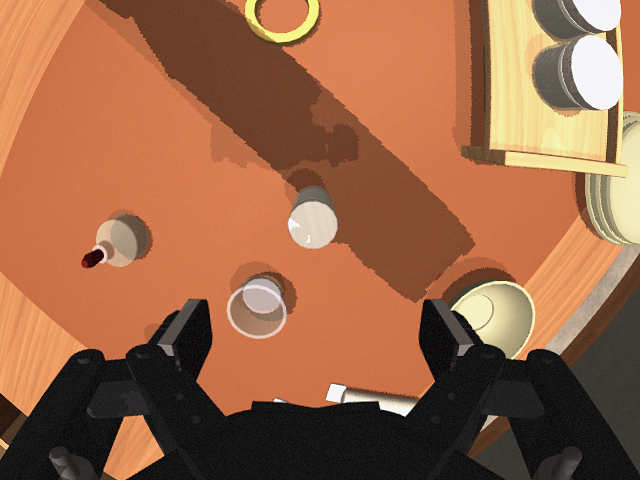

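The wrist view shows slim_b's lid at (313,224), clear of the cup at (257,305). The two wide jars stand side by side at the upper right.

```bash
python3 -c "
from h import *
print(wray('w3',313,224,.088))
p=np.load('shelf.npy');c,s=np.cos(p[2]),np.sin(p[2])
for x,y in((.002,.104),(.002,.059)):print(p[0]+c*x-s*y,p[1]+s*x+c*y)
R=np.array([[c,-s],[s,c]])
for u,v in((582,73),(595,6)):
  w=wray('w3',u,v,.132);print(w,R.T@(w[:2]-p[:2]))
"
```

```text
[ 0.57714114 -0.17626486  0.088     ]
0.5211453689478129 0.27396165805993816
0.5485608316964201 0.23827703388817856
[0.65943322 0.05449604 0.132     ] [-0.02204447 -0.15428386]
[0.63742551 0.1157575  0.132     ] [-0.00217393 -0.09229622]
```

Emit:
arm_command:
  series: "0 0 -.004 .1 0;0 0 0 .13 0;0 0 0 .13 0;0 0 0 .07 0;0 0 0 .04 0;0 0 0 0 0;1 0 0 0 0;1 0 0 0 0;1 0 0 0 0;1 0 0 0 0"

```text
clock: 12.85
position: [0.5788, -0.177, 0.0618]
ee_rot: [0.442, 0.897, -0.0, 0.001]
ft_force: [-1.9, 0.7, 7.1]
grip_width: 0.461
grasp_force: 34.8
```

Emit:
arm_command:
  series: "1 0 0 0 0;1 0 0 0 0;1 0 0 -.02 0;1 0 0 -.05 0;1 0 0 -.1 0;1 0 0 -.13 0;1 0 0 -.13 0;1 0 0 -.07 0;1 0 0 0 0;1 0 0 0 0"

```text
clock: 14.1
position: [0.5778, -0.1766, 0.26]
ee_rot: [0.442, 0.897, -0.0, -0.001]
ft_force: [-0.2, -0.2, -2.6]
grip_width: 0.456
grasp_force: 35.7
```

```bash
python3 -c "
from h import *
go(.5211,.2740,.26,37.5)"
```

```text
pos [ 0.5778 -0.1766  0.26  ] yaw 37.53 t 14.1 local units total [9.798e-01 5.739e-01 3.000e-04] spin 0.0002
```

Emit:
arm_command:
  series: "1 .0482 .0319 0 0;1 .0963 .0638 0 0;1 .0963 .0638 0 0;1 .0963 .0638 0 0;1 .0963 .0638 0 0;1 .0963 .0638 0 0;1 .0963 .0638 0 0;1 .0963 .0638 0 0;1 .0963 .0638 0 0;1 .0482 .0319 0 0"

```text
clock: 15.35
position: [0.5469, 0.2423, 0.2597]
ee_rot: [0.44, 0.898, -0.0, -0.001]
ft_force: [0.4, -0.2, -1.4]
grip_width: 0.457
grasp_force: 35.7
```

```bash
python3 -c "
from h import *
manip.get_obs();viewer.camera('wrist');viewer.camera('wrist');snap('wrist','w4');go(.5211,.2740,.26,37.5)"
```

```text
pos [0.5476 0.2403 0.2597] yaw 37.75 t 15.5 local units total [ 0.1072 -0.0008 -0.0007] spin 0.0014
```

View pics/w4.png

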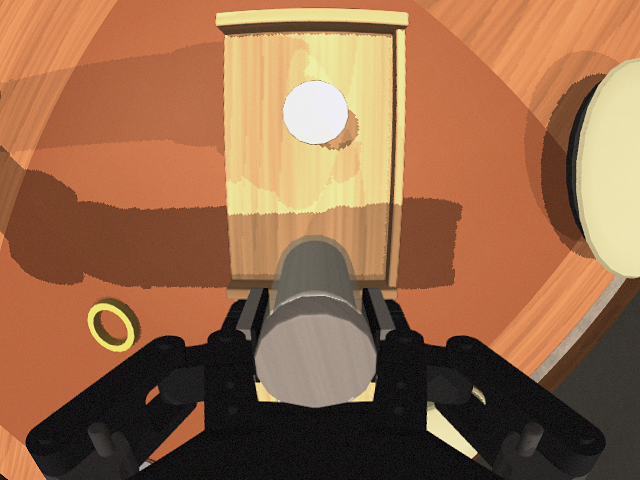

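The wrist view shows slim_a's lid at (316,112) and the held jar's lid at (315.5,351).

```bash
python3 -c "
from h import *
p=np.load('shelf.npy');c,s=np.cos(p[2]),np.sin(p[2]);R=np.array([[c,-s],[s,c]])
for u,v,z in((316,112,.158),(316,80,.158),(316,144,.158),(315.5,351,.2865),(315.5,295,.2865),(313,236,.199),(225,100,.07),(406,100,.088),(312,18,.1)):
  w=wray('w4',u,v,z);print(u,v,w.round(4),(R.T@(w[:2]-p[:2])).round(4))
o=manip.get_obs()['position'];print('tcp',R.T@(o[:2]-p[:2]))
go(.5214,.2742,.26,37.5)
"
```

```text
316 112 [0.4946 0.3091 0.158 ] [0.0024 0.1481]
316 80 [0.4825 0.3247 0.158 ] [0.0023 0.1677]
316 144 [0.5065 0.2938 0.158 ] [0.0025 0.1287]
315.5 351 [0.5418 0.2479 0.2865] [0.0026 0.0708]
315.5 295 [0.53   0.2632 0.2865] [0.0024 0.09  ]
313 236 [0.5334 0.2566 0.199 ] [0.0012 0.0828]
225 100 [0.4232 0.276  0.07  ] [-0.0744  0.1652]
406 100 [0.5414 0.3656 0.088 ] [0.0739 0.1643]
312 18 [0.4444 0.3689 0.1   ] [-0.001  0.226]
tcp [0.00248148 0.06117921]
pos [0.5476 0.2403 0.2597] yaw 37.75 t 15.5 local units total [ 1.071e-01  1.000e-04 -7.000e-04] spin 0.0014
```

Emit:
arm_command:
  series: "1 .0258 0 0 .0014;1 .0517 0 0 0;1 .0258 0 0 0;1 0 0 .05 0;1 0 0 .09 0;1 0 0 .08 0;1 0 0 .05 0;1 0 0 .02 0;1 0 0 .01 0;1 0 0 0 0"

```text
clock: 16.75
position: [0.5246, 0.2712, 0.1413]
ee_rot: [0.444, 0.896, 0.0, 0.0]
ft_force: [-0.9, 0.6, -2.3]
grip_width: 0.461
grasp_force: 35.7
```

```bash
python3 -c "
from h import *
p=np.load('shelf.npy');c,s=np.cos(p[2]),np.sin(p[2]);R=np.array([[c,-s],[s,c]])
o=manip.get_obs()['position'];print('tcp',R.T@(o[:2]-p[:2]),o)
"
```

```text
tcp [0.00303459 0.09975143] [0.52455415 0.27122289 0.14128775]
```

Emit:
arm_command:
  series: "1 .007 -.002 0 0;1 0 0 .008 0;1 0 0 .006 0;1 0 0 .004 0;1 0 0 .003 0;1 0 0 .003 0;1 0 0 .003 0;1 0 0 .002 0;1 0 0 0 0;1 0 0 0 0"

```text
clock: 18.0
position: [0.522, 0.2728, 0.1317]
ee_rot: [0.444, 0.896, -0.0, 0.001]
ft_force: [-9.9, -6.2, 25.0]
grip_width: 0.454
grasp_force: 38.6
```

```bash
python3 -c "
from h import *
p=np.load('shelf.npy');c,s=np.cos(p[2]),np.sin(p[2]);R=np.array([[c,-s],[s,c]])
o=manip.get_obs()['position'];print('tcp',R.T@(o[:2]-p[:2]),o)
"
```

```text
tcp [0.00200051 0.10257864] [0.52201171 0.27283484 0.13174307]
```

Emit:
arm_command:
  series: "1 0 0 -.004 0;1 0 0 0 0;.4 0 0 0 0;.2 0 0 0 0;0 0 0 0 0;0 0 0 -.03 0;0 0 0 -.1 0;0 0 0 -.12 0;0 0 0 -.08 0;0 0 0 0 0"

```text
clock: 19.25
position: [0.5227, 0.2737, 0.2663]
ee_rot: [0.444, 0.896, 0.002, 0.002]
ft_force: [-0.2, -0.3, -1.2]
grip_width: 1.004
grasp_force: 0.0
```

```bash
python3 -c "
from h import *
go(.544,-.4305,.26,0)
"
```

```text
pos [0.5227 0.2737 0.2663] yaw 37.29 t 19.25 local units total [-1.4329 -1.0243  0.012 ] spin 0.2071
```

Emit:
arm_command:
  series: "0 -.0512 -.0366 0 0;0 -.1024 -.0732 0 0;0 -.1024 -.0732 0 0;0 -.1024 -.0732 0 0;0 -.1024 -.0732 0 0;0 -.1024 -.0732 0 0;0 -.1024 -.0732 0 0;0 -.1024 -.0732 0 0;0 -.1024 -.0732 0 0;0 -.1024 -.0732 0 0"

```text
clock: 20.5
position: [0.5358, -0.2069, 0.2623]
ee_rot: [0.444, 0.896, -0.0, -0.0]
ft_force: [0.7, 0.8, 0.5]
grip_width: 1.003
grasp_force: 0.0
```

Emit:
arm_command:
  series: "0 -.1024 -.0732 0 0;0 -.1024 -.0732 0 0;0 -.1024 -.0732 0 0;0 -.1024 -.0732 0 0;0 -.0512 -.0366 0 0;0 0 0 0 0;0 0 0 0 0;0 0 0 0 0;0 0 0 0 0;0 0 0 0 0"

```text
clock: 21.75
position: [0.5431, -0.4315, 0.263]
ee_rot: [0.444, 0.896, -0.0, 0.0]
ft_force: [0.2, -0.1, 0.3]
grip_width: 1.002
grasp_force: 0.0
```

```bash
python3 -c "
from h import *
go(.544,-.4305,.06,37.5)
snap('wrist','w5')"
```

```text
pos [ 0.5431 -0.4315  0.263 ] yaw 37.3 t 21.75 local units total [0.0008 0.0031 0.5074] spin -0.0011
```

View pics/w5.png

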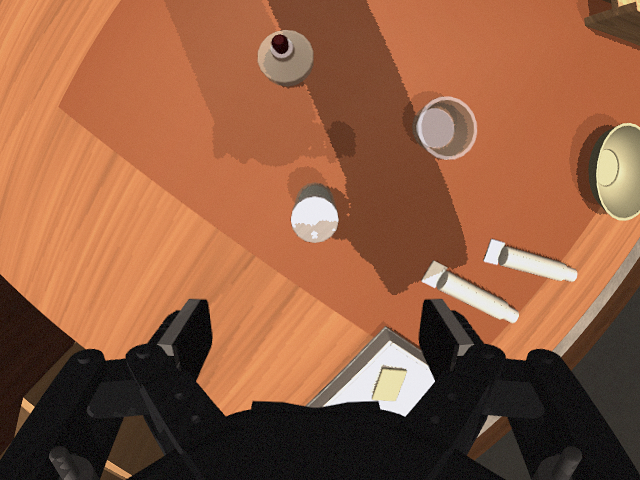

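The lid of slim_c is at (315,219), centred between the fingers just as the earlier jars were, so I'll grasp it.

Emit:
arm_command:
  series: "0 0 .002 .1 0;0 0 0 .14 0;0 0 0 .14 0;0 0 0 .08 0;0 0 0 .04 0;0 0 0 .006 0;0 0 0 0 0;1 0 0 0 0;1 0 0 0 0;1 0 0 0 0"

```text
clock: 23.05
position: [0.5438, -0.4317, 0.0611]
ee_rot: [0.444, 0.896, -0.0, 0.0]
ft_force: [-1.2, 0.4, 3.0]
grip_width: 0.463
grasp_force: 34.9
```

```bash
python3 -c "
from h import *
print(wray('w5',315,219,.088));go(.544,-.4305,.06,37.5)"
```

```text
[ 0.54184821 -0.43123286  0.088     ]
pos [ 0.5438 -0.4317  0.0611] yaw 37.26 t 23.05 local units total [0.0022 0.0022 0.0027] spin -0.0013
```

Emit:
arm_command:
  series: "1 0 0 0 0;1 0 0 0 0;1 0 0 0 0;1 0 0 -.03 0;1 0 0 -.08 0;1 0 0 -.13 0;1 0 0 -.13 0;1 0 0 -.1 0;1 0 0 -.04 0;1 0 0 0 0"

```text
clock: 24.3
position: [0.5438, -0.4313, 0.2644]
ee_rot: [0.444, 0.896, -0.0, 0.0]
ft_force: [0.4, 0.4, -1.2]
grip_width: 0.464
grasp_force: 35.6
```

```bash
python3 -c "
from h import *
p=np.load('shelf.npy');c,s=np.cos(p[2]),np.sin(p[2]);x,y=.002,.045
print(manip.get_obs()['grip_width']);go(p[0]+c*x-s*y,p[1]+s*x+c*y,.26,37.5)"
```

```text
0.4637089100104216
pos [ 0.5438 -0.4313  0.2644] yaw 37.28 t 24.3 local units total [1.2897 1.0236 0.0104] spin -0.0012
```

Emit:
arm_command:
  series: "1 .0496 .0394 0 0;1 .0992 .0787 0 0;1 .0992 .0787 0 0;1 .0992 .0787 0 0;1 .0992 .0787 0 0;1 .0992 .0787 0 0;1 .0992 .0787 0 0;1 .0992 .0787 0 0;1 .0992 .0787 0 0;1 .0992 .0787 0 0"

```text
clock: 25.55
position: [0.5523, 0.0511, 0.262]
ee_rot: [0.444, 0.896, -0.001, -0.001]
ft_force: [0.6, 0.1, -1.7]
grip_width: 0.461
grasp_force: 35.6
```

Emit:
arm_command:
  series: "1 .0992 .0787 0 0;1 .0992 .0787 0 0;1 .0992 .0787 0 0;1 .0496 .0394 0 -.0012;1 0 0 0 0;1 0 0 0 0;1 0 0 0 0;1 0 0 0 0;1 0 0 0 0;1 0 0 0 0"

```text
clock: 26.8
position: [0.5569, 0.2269, 0.2644]
ee_rot: [0.442, 0.897, 0.0, 0.0]
ft_force: [-0.1, 0.1, -1.2]
grip_width: 0.462
grasp_force: 35.6
```

```bash
python3 -c "
from h import *
snap('wrist','w6')
p=np.load('shelf.npy');c,s=np.cos(p[2]),np.sin(p[2]);R=np.array([[c,-s],[s,c]])
o=manip.get_obs()['position'];print('tcp',R.T@(o[:2]-p[:2]),o)
im=cv2.imread('pics/w6.png');m=cv2.inRange(cv2.cvtColor(im,cv2.COLOR_BGR2HSV),(0,0,150),(180,45,255))
n,l,st,ce=cv2.connectedComponentsWithStats(m)
for i in range(1,n):
    if st[i,4]>200 and 200<ce[i][0]<430:
        w=wray('w6',*(st[i,:2]+st[i,2:4]/2),.158);print(st[i],w,R.T@(w[:2]-p[:2]))
"
```

```text
tcp [0.00172716 0.04491849] [0.55692338 0.22694429 0.26437955]
[ 284   52   65   62 3109] [0.49463768 0.30841419 0.158     ] [0.00196923 0.14746992]
[ 284  123   63   63 3094] [0.52117382 0.27273803 0.158     ] [0.00127708 0.10301234]
[ 255  314  122   93 8049] [0.61169813 0.15511386 0.158     ] [ 0.00140164 -0.045413  ]
```

View pics/w6.png

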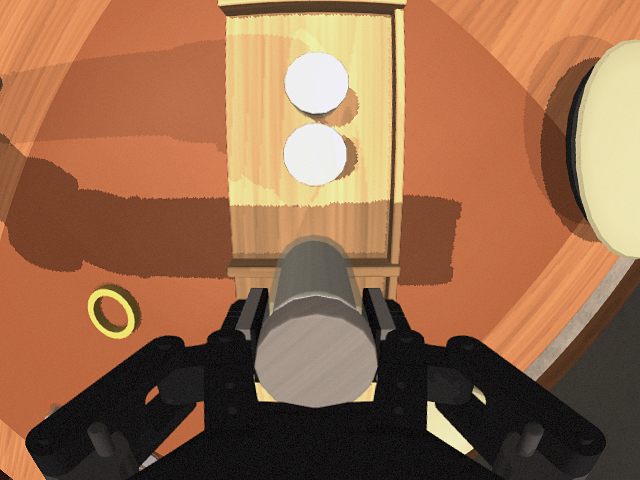

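The two slim jars stand in line at (317,83) and (315,154), with about a 4.5 mm gap. Next I'll place slim_c at y≈0.058 on the shelf.

Emit:
arm_command:
  series: "1 .0168 0 0 0;1 .0168 0 0 0;1 0 0 0 0;1 0 0 .05 0;1 0 0 .09 0;1 0 0 .09 0;1 0 0 .05 0;1 0 0 .02 0;1 0 0 .01 0;1 0 0 0 0"

```text
clock: 28.1
position: [0.5491, 0.2379, 0.1411]
ee_rot: [0.442, 0.897, 0.0, 0.0]
ft_force: [-0.2, -0.2, -0.9]
grip_width: 0.463
grasp_force: 35.6
```

```bash
cat > t.py <<'E'
from h import *
p=np.load('shelf.npy');c,s=np.cos(p[2]),np.sin(p[2]);R=np.array([[c,-s],[s,c]])
o=manip.get_obs()['position'];print('tcp',R.T@(o[:2]-p[:2]),o)
E
python3 t.py
```

```text
tcp [0.00225663 0.05837159] [0.54914719 0.23793505 0.14108353]
```

Emit:
arm_command:
  series: "1 0 -.002 .008 0;1 0 0 .006 0;1 0 0 .004 0;1 0 0 .003 0;1 0 0 .002 0;1 0 0 .001 0;1 0 0 .001 0;1 0 0 0 0;1 0 0 0 0;1 0 0 0 0"

```text
clock: 29.35
position: [0.5482, 0.2372, 0.131]
ee_rot: [0.442, 0.897, -0.0, 0.0]
ft_force: [-3.7, -1.3, 6.0]
grip_width: 0.463
grasp_force: 36.4
```

```bash
python3 t.py
```

```text
tcp [0.00102072 0.05839475] [0.54815301 0.23720046 0.13103922]
```

In contact at about 7 N. I'll release, rise and back off to check.

Emit:
arm_command:
  series: ".4 0 0 0 0;.2 0 0 0 0;0 0 0 0 0;0 0 0 0 0;0 0 0 -.03 0;0 0 0 -.1 0;0 0 0 -.12 0;0 0 0 -.08 0;0 0 0 0 0;0 0 0 0 0"

```text
clock: 30.6
position: [0.5479, 0.2371, 0.262]
ee_rot: [0.442, 0.897, -0.0, -0.0]
ft_force: [-0.3, -0.1, -0.6]
grip_width: 1.001
grasp_force: 0.0
```

Emit:
arm_command:
  series: "0 -.05 -.02 0 0;0 -.1 -.05 0 0;0 -.1 -.1 0 0;0 -.1 -.1 0 0;0 -.1 -.1 0 0;0 -.1 -.1 0 0;0 -.05 -.05 0 0;0 0 0 0 0;0 0 0 0 0;0 0 0 0 0"

```text
clock: 31.85
position: [0.5292, -0.0783, 0.262]
ee_rot: [0.441, 0.897, 0.0, -0.0]
ft_force: [0.5, 0.0, 0.4]
grip_width: 1.003
grasp_force: 0.0
```

```bash
cat >> t.py <<'E'
for f,rf,zs in(('top',ray,(.132,.158)),('scene',ray,(.132,.158))):
    snap(f,f+'9');im=cv2.imread(f'pics/{f}9.png')
    m=cv2.inRange(cv2.cvtColor(im,cv2.COLOR_BGR2HSV),(0,0,150),(180,45,255))
    n,l,st,ce=cv2.connectedComponentsWithStats(m)
    for i in range(1,n):
        if st[i,4]>60:
            q=st[i,:2]+st[i,2:4]/2-.5
            for z in zs:
                w=R.T@(ray(f+'9',*q,z)[:2]-p[:2])
                if abs(w[0])<.03 and abs(w[1])<.22: print(f,z,st[i],w.round(4))
    for nm,q in(('tape',(.0,0)),):pass
a,b=cv2.imread('pics/top1.png').astype(int),cv2.imread('pics/top9.png').astype(int)
for nm,(x,y,w,h) in dict(cup=(418,212,38,36),dropper=(442,293,36,34),tape=(294,290,40,40)).items():
    t=a[y:y+h,x:x+w].astype(np.uint8);s=b[y-8:y+h+8,x-8:x+w+8].astype(np.uint8)
    r=cv2.minMaxLoc(cv2.matchTemplate(s,t,cv2.TM_CCOEFF_NORMED));print(nm,r[1],np.array(r[3])-8)
E
python3 t.py
```

```text
tcp [-0.2062381  -0.18024945] [ 0.5291883  -0.0783112   0.26203731]
top 0.132 [237 167  33  32 828] [-1.000e-04 -1.489e-01]
top 0.158 [237 167  33  32 828] [-0.0085 -0.1474]
top 0.132 [206 187  33  33 852] [ 0.0039 -0.0805]
top 0.158 [206 187  33  33 852] [-0.0046 -0.0812]
top 0.132 [144 237  22  23 395] [0.0117 0.0652]
top 0.158 [144 237  22  23 395] [0.0029 0.0598]
top 0.132 [123 252  22  23 395] [0.0126 0.1105]
top 0.158 [123 252  22  23 395] [0.0038 0.1037]
top 0.132 [101 268  23  23 400] [0.0125 0.157 ]
top 0.158 [101 268  23  23 400] [0.0037 0.1487]
scene 0.132 [404 122  19  28 427] [0.0079 0.1506]
scene 0.158 [404 122  19  28 427] [0.0011 0.1018]
scene 0.132 [ 403  181   34   41 1036] [ 0.0002 -0.118 ]
scene 0.158 [ 403  181   34   41 1036] [-0.0062 -0.1538]
cup 0.38280144333839417 [0 0]
dropper 0.9893212914466858 [0 0]
tape 0.017220810055732727 [0 8]
```

Emit:
arm_command:
  series: "0 -.005 .05 0 0;0 -.01 .085 0 0;0 -.01 .085 0 0;0 -.01 .085 0 0;0 -.01 .085 0 0;0 -.005 .085 0 0;0 0 .04 0 0;0 0 0 0 0;0 0 0 0 0;0 0 0 0 0"

```text
clock: 33.2
position: [0.7044, 0.0288, 0.2627]
ee_rot: [0.443, 0.897, -0.0, 0.0]
ft_force: [-0.1, -0.1, 0.8]
grip_width: 1.002
grasp_force: 0.0
```

```bash
cat >> t.py <<'E'
snap('wrist','w9');im=cv2.imread('pics/w9.png')
m=cv2.inRange(cv2.cvtColor(im,cv2.COLOR_BGR2HSV),(0,0,150),(180,45,255))
cs,_=cv2.findContours(m,cv2.RETR_EXTERNAL,cv2.CHAIN_APPROX_NONE)
for k in cs:
    if cv2.contourArea(k)>300:
        for z in(.132,):
            W=np.array([R.T@(wray('w9',*q[0],z)[:2]-p[:2]) for q in cv2.convexHull(k)])
            (cx,cy),r=cv2.minEnclosingCircle((W*1000).astype(np.float32));
            if abs(cx)<60 and abs(cy)<240:print('wrist',z,cx,cy,r,cv2.boundingRect(k))
E
python3 t.py | grep -v '^top\|^scene'
```

```text
tcp [-0.0020013  -0.20202643] [0.70441362 0.02884753 0.26267272]
cup 0.9933733344078064 [0 0]
dropper 0.9907390475273132 [0 0]
tape 0.040377549827098846 [ 6 -8]
wrist 0.132 -2.5713553428649902 -148.71551513671875 30.38707160949707 (271, 116, 89, 87)
wrist 0.132 0.6778475046157837 -81.52565002441406 30.632158279418945 (275, 21, 90, 85)
```

```bash
python3 -c "
from h import *
print(ray('top1',314.5,311,.018),wray('w6',111,311,.018))
print(manip.get_obs()['clock'],manip.hand_in())"
```

```text
[ 0.43565723 -0.03849866  0.018     ] [ 0.43272964 -0.03387609  0.018     ]
the job is handed in; nothing more can be done
33.35 None
```

The job is handed in at 33 s: all three loose jars stand upright on the shelf beside their own kind, about 4–6 mm apart by measurement (the wide jar sits about 2 mm off the middle line), and the cup, bottle and tape measured unmoved (tape to within about 5 mm).

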